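# Spring open the tester's service flap and open the bypass valve

### The arm

A 6-joint arm with a two-finger parallel gripper is mounted at the origin on the work surface. World frame = base frame: x ahead of the robot, y to its left, z up, the work surface at z = 0. Lengths are in m, angles in rad, forces in N, time in s.
With the tool pointing down it reaches from about 0.35 to 0.975 m from the base axis. Payload 4.9 kg.
Tool frame: the origin (TCP) lies midway between the tips of the shut fingers; the grasp point (between the pads) lies 19 mm behind it; z points along the fingers, y is the direction in which the jaws open and shut (so a half turn about z gives the same grasp; the last joint's range is limited). The gripper opens to 85 mm and grips with 20 to 120 N. Pads are 22 mm wide; open, the fingers measure 114 mm over their backs; the gripper's body (76 mm by 85 mm) begins 54 mm behind the grasp point. The pads swing forward as they close: fully open they stand 13 mm farther back than shut.
Start: joints at [-1.244, 0.053, 1.613, -0, 1.476, -0.119], TCP at [0.269, -0.564, 0.231] pointing down, gripper open.
Joint ranges: [-3.01, 3.01], [-1.01, 2.22], [0.06, 2.58], [-1.02, 4.17], [0.09, 2.62], [-3.14, 3.14]. Speed limits (rad/s): [2.57, 2.57, 3.14, 3.14, 3.14, 3.14].

### API

Orientations are given as a rotation vector (axis times angle).
In Python, from station import ctrl gives the robot as it stands.
- The arm moves only by the tool apply_moves, never from a script. Its argument "rows" is a list of rows, each a list of 6 numbers: the shift along the tool's x, y, z in cm, then the turn, a rotation vector about the tool's x, y, z in units of 5 degrees (1.0 is 5 degrees). In form: [[x, y, z, rx, ry, rz], ...]. A call has 1 to 20 rows; each row is the pose to reach, as a shift and turn from the pose measured when the call began, along the tool's axes at that moment; what a row does not reach only later rows make up. A row lasts 1/10 s, in which the tool goes at most 50 mm and 8.59 degrees, less where a joint would pass 70% of its speed; a pose out of reach is approached as far as the arm can. A call with a gripper value outside its range is refused whole. "grip" is the closure, from 0 (fully open) to 1 (shut), set as the call begins (left out, the last holds). The fingers move at their own pace and stop on an object; "squeeze" is the grip in N (left out, the last holds). Time passes only in rows, so rows that repeat a pose let the fingers close. It gives the time, the measured TCP pose, the force and the opening at its end, in the units of the state.
- ctrl.get_obs(): the state, without advancing time (a new reading comes with each control period).
- ctrl.get_image(name): name is "side" or "top" or "wrist"; returns a dict with "color" (384x512x3 uint8, blue, green, red), "mtx" (3x3 intrinsics, pixels), "rvec" (rotation vector, rad) and "tvec" (3), from world to camera coordinates, as OpenCV has them. Camera axes: x right, y down, z forward; pixel columns grow to the right and rows downward; lengths in m; the calibration is good to about 2 mm. A picture is of the moment at which its call begins. There is no depth.
- ctrl.finish_job(): hands the job in, once; it reports no verdict.
The state is a dict: "t": time; "q": joint angles; "dq": joint speeds; "effort": joint torques, N m; "tool_pos": TCP position; "tool_rot": TCP orientation; "contact_force": force on the tool from outside, world axes, zero at the start; "wrist_torque": the same for the moment, N m; "opening": finger opening in m.
Only numpy, scipy, OpenCV 4.12 (cv2) and the standard library are available. Lean on these libraries where they do the work, as an engineer would, in place of code of your own. Each camera call takes 0.05 s, during which the arm holds its last target.

### The job

Open the bypass valve of the bench tester, which sits behind the blue service flap in its sloping face. Slide the grease pail that stands in the flap's way along the bench onto its yellow-edged mat, keeping it upright and on the bench and never letting the flap strike it; press the flap in at its press spot until the catch springs it ajar, swing it right down to its stop, and turn the red valve lever until it lies along its pipe. Leave the pail on the mat and the flap open, and leave the valve-block tray, oil bottle, spool bin and screwdriver where they are.

Things in the scene. Friction and masses are not known exactly. Their poses are not given: they have to be found in the camera images.
- console: The bench tester: fixed grey steel wedge, 250 mm deep (x), 300 wide (y), 191 high. Origin: centre of its underside; x to its back, y to its left as seen from the operator's (robot's) side, z up. Front: a 75 mm upright riser at x = -125 mm, then a face sloping up and back at 45 degrees to the flat deck, which begins at x = -9, z = 191 mm. Two gauges at the deck's back reach z = 275 mm.
- hinge_mid (a point): Middle of the flap's hinge line, which runs along the console's y at its x = -115, z = 85 mm (fixed). The opening that the flap covers starts here: 130 mm up the slope, 210 mm wide (y = -105 to 105 mm); the recess behind it is 65 mm deep, square to the face.
- flap (a joint): Angle (rad) of the blue flap, hinged at its lower edge. 0: latched, flush. Pressed in (negative) it trips the catch at about -0.035 (4 mm at the press spot, about 8 N; stop at -0.05, 5.6 mm); let go, a spring throws it ajar to 0.35 and holds it there. Cannot be pulled open unpressed, nor re-latched. Upright at 0.785; past that it sinks by its weight in 1 to 2 s to its stop at 2.2 (near level).
- flap_edge (a point): Middle of the flap's free (upper) edge on its outer surface, 128 mm from the hinge line. The flap is a plate 6 mm thick, 206 mm wide, 0.3 kg. Ajar, its edge stands about 44 mm off the face, so that a finger fits behind it from above. The point's x points from hinge to edge, z out of the outer surface.
- press_spot (a point): Grey 28 mm round press spot on the flap's outer surface, 112 mm from the hinge line, 20 mm left of the middle (y = 20 mm). The point's z points out of the flap. Inside the top end of the recess behind it sit the small catch (y = 5 to 35 mm) and the spring plunger (y = 55 mm).
- valve (a joint): Angle (rad) of the red valve lever, which turns in a plane parallel to the 45 degree face. 0: points up the slope, across the pipe (shut; it starts at 0 to 0.3). 1.57, its stop: points to the console's left (+y), along the pipe (open). It stays where it is left; about 1.5 N at the grip turns it.
- valve_pivot (a point): Axis of the lever at the grip's mid-thickness: 30 mm up the slope from the hinge line, at the console's y = -50 mm, 18 mm below the face. Turns with the lever: x points along the lever, z out of the face. The pipe (22 mm) and valve body lie 31 to 61 mm below the face.
- valve_tip (a point): Outer end of the red lever, 75 mm from its axis. The grip is a round bar 14 mm thick, its middle 18 mm below the face.
- pail_mid (a point): White lidded grease pail with a blue band and lid; the point is on its axis, half-way up. 100 mm across (lid 104), 120 mm high, about 0.4 to 0.9 kg; too wide for most grippers. z points up. It starts on the bench in front of the flap, within the flap's swing.
- mat: The pail's place: a thin black rubber mat, 190 mm square with a yellow edge, flat on the bench to one side of the tester's front (left or right). Origin: its centre, on the bench; 1.5 mm thick, no obstacle to sliding.
- tray_mid (a point): Centre of a black tray with three brass valve blocks (130 x 118 mm, 63 high, 3 kg), on the side of the tester's front where the mat is not. Bystander.
- bottle_mid (a point): Middle of the yellow oil bottle, half-way up (64 mm across, 190 high, 0.3 kg), standing close behind the mat (on its far side from the robot), beside the tester: tall enough to be caught by a hand that pushes the pail. Bystander.
- bin_mid (a point): Centre of a blue open bin of spools (160 x 110 mm, 75 high), beside the tester behind the tray. Bystander.
- screwdriver_grip (a point): Grip of the orange-handled screwdriver, 200 mm long, lying across the console's deck. Bystander.

How it is judged:
By the outcome, as a careful person would: the job done as asked, in the order asked, and still so for the second after the job is handed in, with the robot touching nothing.
It also fails if it takes over 58 s, if anything falls off the work surface, if the arm or the gripper's body presses on something with over 40 N, if the wrist force passes 120 N, or if a joint passes its speed limit or range.

## Working session

There is one attempt and no reset: what is moved stays moved. The work goes in short steps, Python scripts to look and compute and a tool call to move; the robot and the scene stay as the last step left them, time stands still between calls to the robot, and variables do not carry over. Pictures are saved under pics/ and viewed, and the job is handed in when it is done.

Besides the shell and the picture viewer there is one more tool, called after "Emit:" as a command line: name --pt "numbers of a row" for each row, then --argument value for the rest. apply_moves: Moves the arm, as the interface text tells. Its arguments: {"type":"object","properties":{"rows":{"type":"array","items":{"type":"array","items":{"type":"number"}}},"grip":{"type":"number"},"squeeze":{"type":"number"}},"required":["rows"]}

```bash
ls; mkdir -p pics
python3 - <<'E'
from station import ctrl
import cv2
o=ctrl.get_obs(); print(o)
for n in("side","top","wrist"):
    i=ctrl.get_image(n); cv2.imwrite(f"pics/{n}0.png",i["color"]); print(n,i["mtx"],i["rvec"],i["tvec"])
E
```

```text
pics
{'t': 0.0, 'q': array([-1.24398715e+00,  5.33544360e-02,  1.61430909e+00, -6.29253458e-06,
        1.47599443e+00, -1.18983076e-01]), 'dq': array([ 0.00051849, -0.00263169, -0.00034315, -0.00078014, -0.00326334,
        0.0003914 ]), 'effort': array([ 7.69976687e-04, -3.93688095e+01, -3.70170450e+01, -1.45359104e-04,
        7.05546045e-03,  1.25467321e-05]), 'tool_pos': array([ 0.26928825, -0.56331518,  0.23005551]), 'tool_rot': array([-3.06187091e+00, -6.94011830e-01,  3.46064847e-04]), 'contact_force': array([-0.24769321, -0.19108356,  0.95226147]), 'wrist_torque': array([ 0.00171724, -0.0455714 ,  0.03558142]), 'opening': 0.08530020664725449}
side [[485.9255615    0.         257.8630407 ]
 [  0.         485.9255615  192.35204044]
 [  0.           0.           1.        ]] [ 0.54807105 -2.62564333  1.22529802] [0.55210979 0.25331274 1.02856255]
top [[455.55711546   0.         253.86452543]
 [  0.         455.55711546 193.45902948]
 [  0.           0.           1.        ]] [ 2.16586873 -2.13457549  0.16016556] [0.0014385  0.60082652 1.2167799 ]
wrist [[316.49842117   0.         253.34700491]
 [  0.         316.49842117 190.03228487]
 [  0.           0.           1.        ]] [-2.45198755  1.54404473  0.21864759] [-0.62461626 -0.03649011  0.37855205]
```

View pics/side0.png

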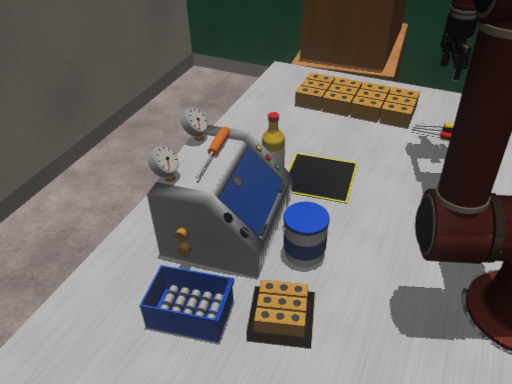

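View pics/top0.png

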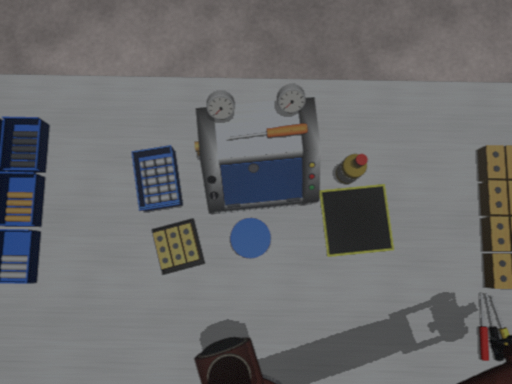

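View pics/wrist0.png

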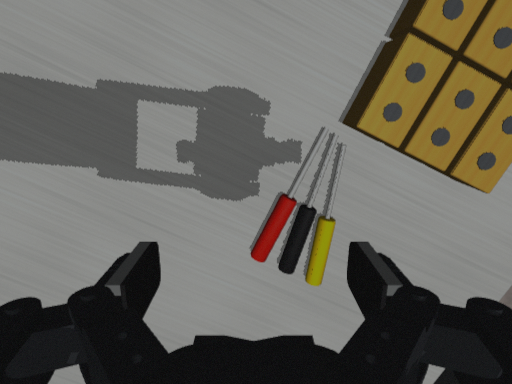

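The pail (blue lid, top view about (250,238)) stands in front of the flap. The mat is at about (357,220), so it lies to the robot's right (-y), with the bottle behind it at about (352,168). The tray is at about (178,246). I'll enlarge the view to measure.

Run:
```python
import cv2
i=cv2.imread("pics/top0.png"); cv2.imwrite("pics/top0c.png",cv2.resize(i[85:275,190:400],None,fx=3.8,fy=3.15,interpolation=cv2.INTER_CUBIC)[:600])
i=cv2.imread("pics/top0.png"); cv2.imwrite("pics/top0d.png",cv2.resize(i[90:220,190:330],None,fx=4,fy=4,interpolation=cv2.INTER_CUBIC))
i=cv2.imread("pics/side0.png"); cv2.imwrite("pics/side0c.png",cv2.resize(i[90:280,150:370],None,fx=3,fy=3,interpolation=cv2.INTER_CUBIC))
```

```text
(no output)
```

View pics/top0d.png

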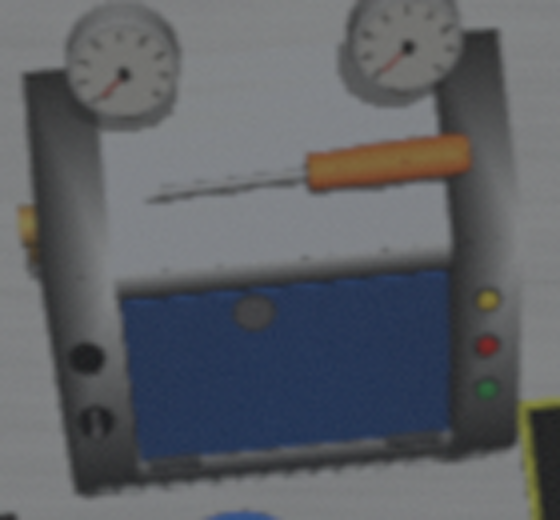

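View pics/side0c.png

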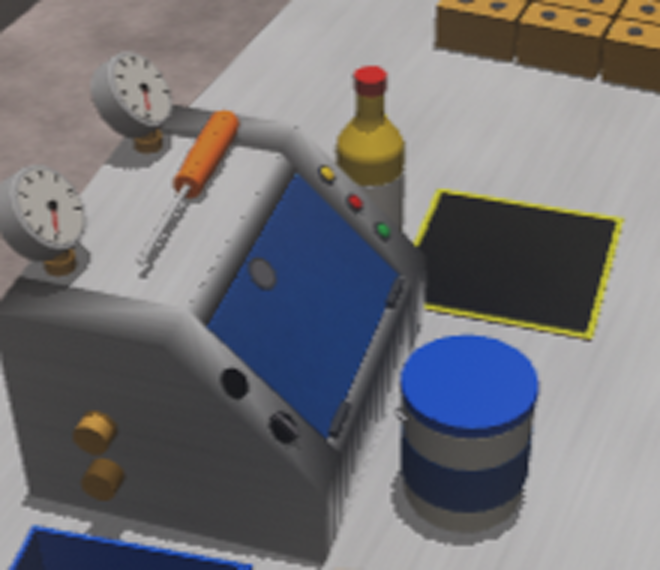

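```bash
cat > h.py <<'E'
import numpy as np, cv2, json
from scipy.optimize import least_squares
from scipy.spatial.transform import Rotation as R
CAM={"side":([[485.9255615,0,257.8630407],[0,485.9255615,192.35204044],[0,0,1]],[0.54807105,-2.62564333,1.22529802],[0.55210979,0.25331274,1.02856255]),
"top":([[455.55711546,0,253.86452543],[0,455.55711546,193.45902948],[0,0,1]],[2.16586873,-2.13457549,0.16016556],[0.0014385,0.60082652,1.2167799])}
CAM={k:tuple(np.array(a,float) for a in v) for k,v in CAM.items()}
def proj(c,P):
    K,r,t=CAM[c]; return cv2.projectPoints(np.atleast_2d(np.array(P,float)),r,t,K,None)[0][:,0]
def onplane(c,uv,z):
    K,r,t=CAM[c]; Rm=cv2.Rodrigues(r)[0]; C=-Rm.T@t
    d=Rm.T@np.linalg.inv(K)@np.array([*uv,1]); s=(z-C[2])/d[2]; return C+s*d
def cons(p):  # pose (x,y,yaw)->function
    x,y,w=p; Rz=R.from_euler('z',w).as_matrix()
    return lambda P: (np.atleast_2d(P)@Rz.T)+np.array([x,y,0])
E
python3 - <<'E'
from h import *
def F(s,y): return [-.115+s*.7071,y,.085+s*.7071]
obj=[F(.128,.103),F(.128,-.103),F(0.004,.103),F(0.004,-.103),F(.112,.02)]
top=[(220.5,163.75),(302,157),(225.5,204.5),(302.5,197.5),(253.3,168)]
side=[(219,197.3),(249,148),(258.3,236.7),(284,181.7),(237.3,181.3)]
def res(p):
    W=cons(p)(obj); return np.r_[(proj("top",W)-top).ravel(),(proj("side",W)-side).ravel()]
r=least_squares(res,[.7,0,0]); print(r.x,r.fun.round(1).reshape(-1,2))
T=cons(r.x); print("spot",T(obj[4]),"hinge",T([-.115,0,.085]))
print("pail",onplane("top",(250.5,238),.12),onplane("side",(306.7,218.3),.12))
print("mat",onplane("top",(357,220),0),"bottle cap", onplane("top",(361,160),.19))
print("tray",onplane("top",(178,246),.05))
E
```

```text
[ 0.68648247 -0.00394545  0.10281677] [[-0.4  1.5]
 [ 0.3  1.2]
 [-0.6 -0.3]
 [-0.5 -0. ]
 [ 0.3 -0.3]
 [-0.1  1.1]
 [ 0.5 -1. ]
 [-0.5 -1.3]
 [-1.1 -0.7]
 [-0.2 -0.5]]
spot [[0.64881404 0.01227408 0.1641952 ]] hinge [[ 0.57208979 -0.01574855  0.085     ]]
pail [0.47444481 0.01756828 0.12      ] [0.47190847 0.02408953 0.12      ]
mat [ 0.53514459 -0.28410156  0.        ] bottle cap [ 0.66705469 -0.25239186  0.19      ]
tray [0.45325989 0.21312492 0.05      ]
```

View pics/top0c.png

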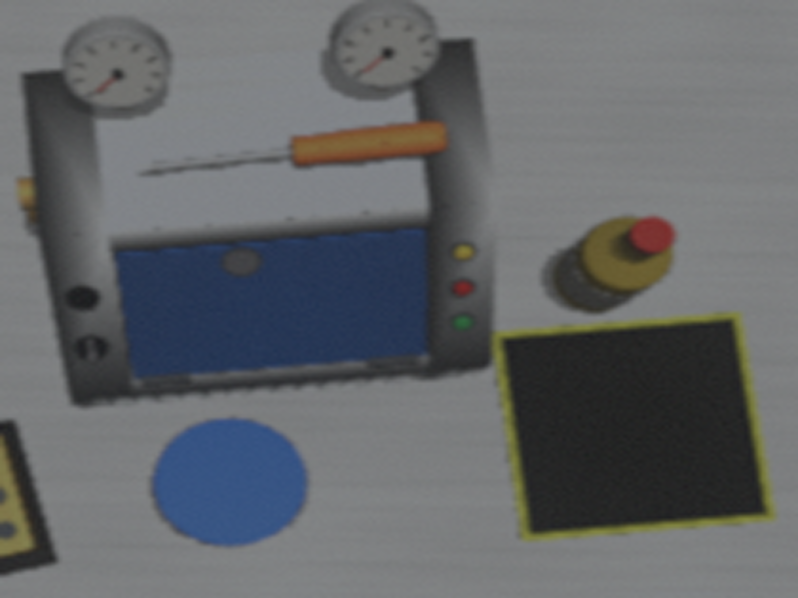

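```bash
cat >> h.py <<'E'
def goal(pos,zdir,ydir):
    z=np.array(zdir,float);z/=np.linalg.norm(z); y=np.array(ydir,float); y-=z*(y@z); y/=np.linalg.norm(y)
    return np.array(pos,float),np.c_[np.cross(y,z),y,z]
def row(o,g):
    R0=R.from_rotvec(o["tool_rot"]).as_matrix(); p,Rg=g
    return np.r_[R0.T@(p-o["tool_pos"])*100, np.degrees(R.from_matrix(R0.T@Rg).as_rotvec())/5].round(2).tolist()
E
python3 - <<'E'
from h import *
i=cv2.imread("pics/top0.png"); cv2.imwrite("pics/tr.png",cv2.resize(i[205:285,140:290],None,fx=5,fy=5,interpolation=cv2.INTER_CUBIC))
E
```

```text
(no output)
```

View pics/tr.png

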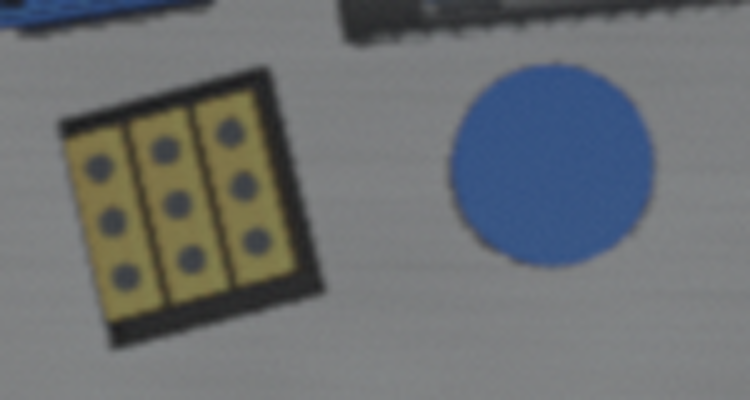

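Run:
```python
from h import *
from station import ctrl
for uv in[(194,218.6),(204.6,263),(152.5,229.5),(163,274)]: print(onplane("top",uv,.01).round(3))
print("pail L",onplane("top",(230,238),.12).round(3),onplane("top",(271,238),.12).round(3))
o=ctrl.get_obs()
for p in ([.40,-.25,.25],[.475,.09,.22]):
  print(row(o,goal(p,(0,-.5,-.866),(1,0.0,0))))
```

```text
[0.531 0.177 0.01 ]
[0.408 0.144 0.01 ]
[0.499 0.293 0.01 ]
[0.377 0.258 0.01 ]
pail L [0.474 0.07  0.12 ] [ 0.475 -0.035  0.12 ]
[25.31, -22.65, -1.92, -3.39, -5.36, -12.58]
[46.73, -50.1, 1.12, -3.39, -5.36, -12.58]
```

Emit:
apply_moves --pt "25.3 -22.7 -1.9 -3.4 -5.4 -12.6" --pt "25.3 -22.7 -1.9 -3.4 -5.4 -12.6" --pt "25.3 -22.7 -1.9 -3.4 -5.4 -12.6" --pt "25.3 -22.7 -1.9 -3.4 -5.4 -12.6" --pt "25.3 -22.7 -1.9 -3.4 -5.4 -12.6" --pt "25.3 -22.7 -1.9 -3.4 -5.4 -12.6" --pt "25.3 -22.7 -1.9 -3.4 -5.4 -12.6" --pt "47.5 -52 1.1 -3.4 -5.4 -12.6" --pt "47.5 -52 1.1 -3.4 -5.4 -12.6" --pt "47.5 -52 1.1 -3.4 -5.4 -12.6" --pt "47.5 -52 1.1 -3.4 -5.4 -12.6" --pt "47.5 -52 1.1 -3.4 -5.4 -12.6" --pt "47.5 -52 1.1 -3.4 -5.4 -12.6" --pt "47.5 -52 1.1 -3.4 -5.4 -12.6" --pt "47.5 -52 1.1 -3.4 -5.4 -12.6" --pt "47.5 -52 1.1 -3.4 -5.4 -12.6" --pt "47.5 -52 1.1 -3.4 -5.4 -12.6" --grip 0.3

```text
t: 1.85
tool_pos: [0.4735, 0.1104, 0.2199]
tool_rot: [1.922, 1.928, -0.521]
contact_force: [-0.4, 0.2, -0.4]
opening: 0.0599
```

Run:
```python
from h import *
from station import ctrl
o=ctrl.get_obs();print(o)
cv2.imwrite("pics/s1.png",ctrl.get_image("side")["color"])
for z in(.12,.036):print(row(o,goal([.472,.115,z],(0,-.5,-.866),(1,0.0,0))))
```

```text
{'t': 1.85, 'q': array([ 0.34869902, -0.12514212,  1.86963276, -0.49269732,  1.5915405 ,
        0.38418764]), 'dq': array([-2.70293015e-02, -2.09264269e-02,  9.89900178e-03, -1.41310749e-04,
       -7.38327391e-05, -3.32187505e-04]), 'effort': array([ 8.46585128e-01, -2.95928818e+01, -3.58504486e+01, -1.42854195e+00,
        5.81110753e-01,  7.20531534e-03]), 'tool_pos': array([0.47346162, 0.11044052, 0.21990445]), 'tool_rot': array([ 1.92199384,  1.92798375, -0.52142544]), 'contact_force': array([-0.4016457 ,  0.24036311, -0.38252548]), 'wrist_torque': array([0.21253153, 0.03508778, 0.00631121]), 'opening': 0.05989139316478298}
[5.42, -0.12, 8.4, -0.01, 0.05, 0.04]
[9.65, -0.1, 15.66, -0.01, 0.05, 0.04]
```

View pics/s1.png

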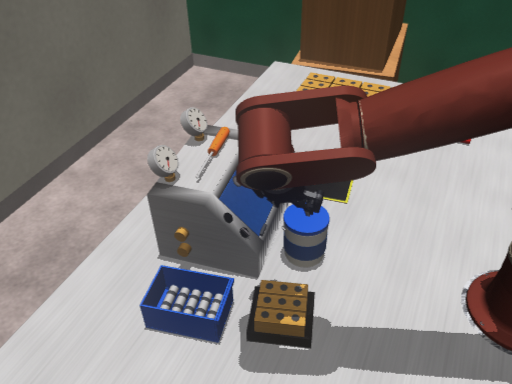

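Emit:
apply_moves --pt "5.4 -0.1 8.4 0 0 0" --pt "5.4 -0.1 8.4 0 0 0" --pt "5.4 -0.1 8.4 0 0 0" --pt "5.4 -0.1 8.4 0 0 0"

```text
t: 2.3
tool_pos: [0.4718, 0.1129, 0.1207]
tool_rot: [1.924, 1.926, -0.524]
contact_force: [0.8, 0.4, 0.2]
opening: 0.0596
```

Run:
```python
from h import *
from station import ctrl
o=ctrl.get_obs();print(o["tool_pos"])
a=ctrl.get_image("top")["color"];b=ctrl.get_image("wrist")["color"]
cv2.imwrite("pics/t2.png",np.hstack([cv2.resize(a[140:300,140:340],(500,400)),cv2.resize(b,(300,225),).repeat(1,0)[[min(k,224) for k in range(400)]]]))
for z in(.036,):print(row(o,goal([.472,.115,z],(0,-.5,-.866),(1,0.0,0))))
```

```text
[0.47178856 0.11289323 0.12066437]
[4.45, 0.05, 7.2, -0.03, 0.06, 0.02]
```

View pics/t2.png

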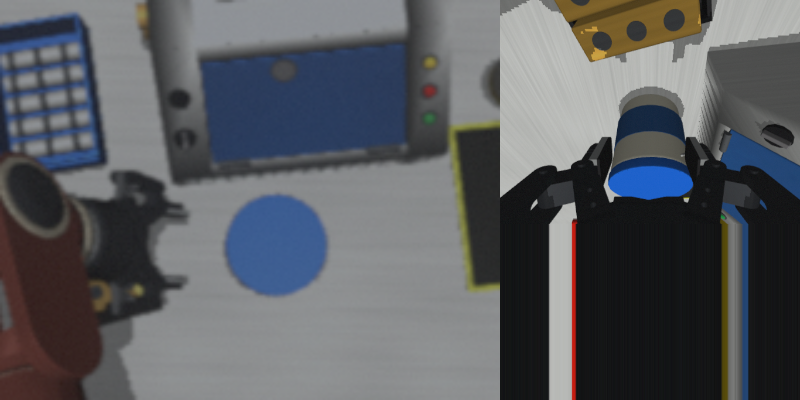

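Emit:
apply_moves --pt "4.5 0 7.2 0 0 0" --pt "4.5 0 7.2 0 0 0" --pt "4.5 0 7.2 0 0 0" --pt "4.5 0 7.2 0 0 0"

```text
t: 2.8
tool_pos: [0.4759, 0.1171, 0.0411]
tool_rot: [1.924, 1.922, -0.512]
contact_force: [0.3, 0.6, 0.6]
opening: 0.0595
```

Run:
```python
from h import *
from station import ctrl
o=ctrl.get_obs();print(o["tool_pos"],o["contact_force"])
for p in([.474,.07],[.480,.03],[.487,-.02],[.505,-.12],[.523,-.227]):print(row(o,goal([*p,.036],(0,-.5,-.866),(1,0.0,0))))
```

```text
[0.47594646 0.11709403 0.0411098 ] [0.25286383 0.62876789 0.56252118]
[-3.82, -0.2, 2.81, 0.06, 0.03, -0.03]
[-7.27, 0.4, 4.82, 0.06, 0.03, -0.03]
[-11.6, 1.1, 7.33, 0.06, 0.03, -0.03]
[-20.24, 2.89, 12.36, 0.06, 0.03, -0.03]
[-29.49, 4.69, 17.75, 0.06, 0.03, -0.03]
```

Emit:
apply_moves --pt "-1.3 -0.1 1.0 0 0 0" --pt "-2.6 -0.2 1.9 0 0 0" --pt "-3.8 -0.2 2.8 0 0 0" --pt "-4.3 -0.1 3.1 0 0 0" --pt "-4.8 0 3.4 0 0 0" --pt "-5.5 0.1 3.8 0 0 0" --pt "-6.3 0.2 4.2 0 0 0" --pt "-7.3 0.4 4.8 0 0 0" --pt "-8.3 0.6 5.4 0 0 0" --pt "-9.4 0.8 6.0 0 0 0" --pt "-10.5 1.0 6.7 0 0 0" --pt "-11.6 1.1 7.3 0 0 0" --pt "-11.6 1.1 7.3 0 0 0"

```text
t: 4.1
tool_pos: [0.4868, -0.0219, 0.0364]
tool_rot: [1.925, 1.92, -0.515]
contact_force: [-0.0, 0.7, -0.1]
opening: 0.0599
```

Run:
```python
from h import *
from station import ctrl
o=ctrl.get_obs();print(o["tool_pos"],o["contact_force"])
a=ctrl.get_image("top")["color"];b=ctrl.get_image("side")["color"]
cv2.imwrite("pics/t3.png",np.hstack([cv2.resize(a[140:300,190:400],(420,320)),cv2.resize(b[100:290,200:400],(380,320))]))
for p in([.505,-.12],[.523,-.227]):print(row(o,goal([*p,.036],(0,-.5,-.866),(1,0.0,0))))
```

```text
[ 0.4868377  -0.02189607  0.03638783] [-0.02223657  0.72051548 -0.0740984 ]
[-8.45, 1.83, 4.98, 0.05, 0.05, -0.04]
[-17.69, 3.64, 10.38, 0.05, 0.05, -0.04]
```

View pics/t3.png

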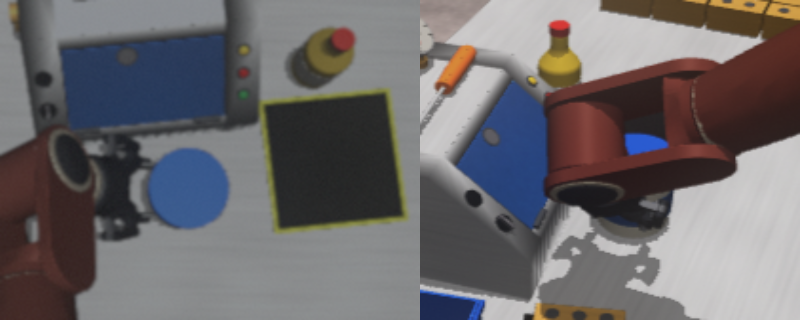

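Emit:
apply_moves --pt "-1.2 0.2 0.7 0 0 0" --pt "-2.4 0.5 1.4 0 0 0" --pt "-3.6 0.8 2.1 0 0 0" --pt "-4.8 1.0 2.8 0 0 0" --pt "-6.0 1.3 3.5 0 0 0" --pt "-7.2 1.5 4.2 0 0 0" --pt "-8.4 1.8 5.0 0 0 0" --pt "-9.6 2.0 5.7 0 0 0" --pt "-10.8 2.2 6.4 0 0 0" --pt "-12.0 2.5 7.1 0 0 0" --pt "-13.2 2.7 7.8 0 0 0" --pt "-14.4 3.0 8.5 0 0 0" --pt "-15.6 3.2 9.2 0 0 0" --pt "-16.8 3.4 9.9 0 0 0" --pt "-17.7 3.6 10.4 0 0 0" --pt "-17.7 3.6 10.4 0 0 0"

```text
t: 5.8
tool_pos: [0.5228, -0.2278, 0.0357]
tool_rot: [1.925, 1.919, -0.515]
contact_force: [0.5, 0.4, 0.2]
opening: 0.0597
```

Run:
```python
from h import *
from station import ctrl
o=ctrl.get_obs();print(o["tool_pos"],o["contact_force"])
a=ctrl.get_image("top")["color"];b=ctrl.get_image("side")["color"]
cv2.imwrite("pics/t4.png",np.hstack([cv2.resize(a[140:300,190:400],(420,320)),cv2.resize(b[100:290,200:400],(380,320))]))
```

```text
[ 0.52275783 -0.22776605  0.03566939] [0.51625625 0.41999257 0.15940571]
```

View pics/t4.png

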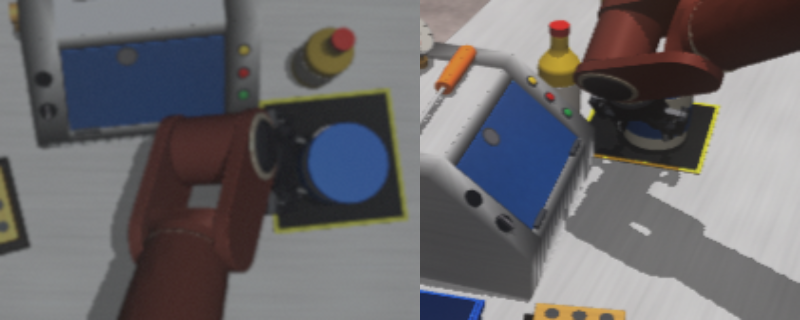

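Run:
```python
from h import *
from station import ctrl
o=ctrl.get_obs()
print(onplane("top",(363.5,221.5),.12))
for p in([.505,-.16,.036],[.43,-.10,.22]):print(row(o,goal(p,(0,-.5,-.866),(1,0.0,0))))
```

```text
[ 0.52096326 -0.27282258  0.12      ]
[5.71, -1.74, -3.42, 0.04, 0.04, -0.04]
[1.61, -9.16, -22.37, 0.04, 0.04, -0.04]
```

Emit:
apply_moves --pt "2.8 -0.8 -1.7 0 0 0" --pt "5.7 -1.7 -3.4 0 0 0" --pt "5.7 -1.7 -3.4 0 0 0" --pt "5.7 -1.7 -3.4 0 0 0" --pt "1.6 -9.2 -22.4 0 0 0" --pt "1.6 -9.2 -22.4 0 0 0" --pt "1.6 -9.2 -22.4 0 0 0" --pt "1.6 -9.2 -22.4 0 0 0" --pt "1.6 -9.2 -22.4 0 0 0" --pt "1.6 -9.2 -22.4 0 0 0" --pt "1.6 -9.2 -22.4 0 0 0" --grip 1

```text
t: 7.0
tool_pos: [0.4293, -0.1004, 0.2192]
tool_rot: [1.926, 1.921, -0.516]
contact_force: [-0.1, 0.2, -0.8]
opening: -0.0
```

```bash
cat >> h.py <<'E'
CP=(0.68648,-0.00395,0.10282)
def L(s,y,n): # slope dist, y, normal height above face -> local
    c=.70711; return np.array([-.115+c*s-c*n, y, .085+c*s+c*n])
def W(P): return cons(CP)(P)[0]
def WD(d): return R.from_euler('z',CP[2]).apply(np.array(d,float))
E
python3 - <<'E'
from h import *
from station import ctrl
o=ctrl.get_obs();print(o["tool_pos"],o["q"])
a=ctrl.get_image("top")["color"];b=ctrl.get_image("side")["color"]
cv2.imwrite("pics/t5.png",np.hstack([cv2.resize(a[140:300,190:400],(420,320)),cv2.resize(b[100:290,200:400],(380,320))]))
zd=WD([.7071,0,-.7071]);yd=WD([0,-1,0])
for n in(.10,.02):
  for s in (1,-1): print(n,W(L(.112,.02,n)),row(o,goal(W(L(.112,.02,n)),zd,s*yd)))
print(row(o,goal(W(L(.112,.02,.1)),zd,WD([.7,0,.7]))))
E
```

```text
[ 0.42931838 -0.10041556  0.21918393] [-0.07965492 -0.40948486  2.1009466  -0.53146664  1.4244534  -0.00478214]
0.1 [0.57847508 0.00501182 0.23490732] [8.36, 14.9, -6.63, -2.27, 12.07, 17.71]
0.1 [0.57847508 0.00501182 0.23490732] [8.36, 14.9, -6.63, -11.72, -2.2, -15.26]
0.02 [0.63474512 0.01081798 0.17833852] [11.73, 20.51, -2.02, -2.27, 12.07, 17.71]
0.02 [0.63474512 0.01081798 0.17833852] [11.73, 20.51, -2.02, -11.72, -2.2, -15.26]
[8.36, 14.9, -6.63, -9.06, 6.19, 1.26]
```

View pics/t5.png

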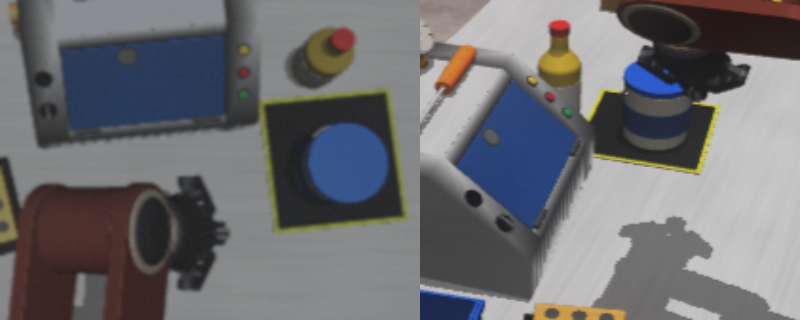

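Run:
```python
from h import *
Rm=cv2.Rodrigues(np.array([-2.45198755,1.54404473,0.21864759]))[0]; C=-Rm.T@np.array([-0.62461626,-0.03649011,0.37855205])
Rt=R.from_rotvec([-3.06187091,-0.694,0]).as_matrix(); print(C, Rt.T@(C-np.array([.26929,-.56331,.23])), Rt.T@Rm.T)
```

```text
[ 0.33256728 -0.53374786  0.37321693] [ 0.06990464  0.0003228  -0.14318611] [[ 8.90853270e-04 -9.61055486e-01 -2.76354047e-01]
 [ 9.99999224e-01  6.15494661e-04  1.08313253e-03]
 [-8.70856019e-04 -2.76354798e-01  9.61055288e-01]]
```

Emit:
apply_moves --pt "3 5 -5 -1.1 6 8.9" --pt "4 7 -6 -2.3 12.1 17.7" --pt "6 10 -7 -2.3 12.1 17.7" --pt "8.4 14.9 -6.6 -2.3 12.1 17.7" --pt "8.4 14.9 -6.6 -2.3 12.1 17.7" --pt "8.4 14.9 -6.6 -2.3 12.1 17.7" --pt "8.4 14.9 -6.6 -2.3 12.1 17.7" --pt "8.4 14.9 -6.6 -2.3 12.1 17.7" --pt "8.4 14.9 -6.6 -2.3 12.1 17.7" --pt "8.4 14.9 -6.6 -2.3 12.1 17.7" --pt "8.4 14.9 -6.6 -2.3 12.1 17.7" --pt "8.4 14.9 -6.6 -2.3 12.1 17.7" --pt "8.4 14.9 -6.6 -2.3 12.1 17.7" --pt "8.4 14.9 -6.6 -2.3 12.1 17.7" --pt "8.4 14.9 -6.6 -2.3 12.1 17.7" --pt "8.4 14.9 -6.6 -2.3 12.1 17.7"

```text
t: 8.7
tool_pos: [0.5784, 0.0049, 0.2327]
tool_rot: [-2.863, -0.15, -1.185]
contact_force: [-0.5, 0.3, 0.8]
opening: -0.0001
```

Run:
```python
from h import *
from station import ctrl
o=ctrl.get_obs();print(o["tool_pos"],o["q"])
w=ctrl.get_image("wrist");a=ctrl.get_image("side")["color"]
cv2.imwrite("pics/t6.png",np.hstack([cv2.resize(w["color"],(400,300)),cv2.resize(a[70:280,130:410],(400,300))]))
CAM["w"]=(w["mtx"],w["rvec"],w["tvec"])
print("spot px/400",proj("w",W(L(.112,.02,0)))*400/512, "tcp",proj("w",o["tool_pos"])*400/512)
zd=WD([.7071,0,-.7071]);yd=WD([0,-1,0])
for n in(.02,.0,-.006): print(n,row(o,goal(W(L(.112,.02,n)),zd,yd)))
```

```text
[0.57840762 0.00487301 0.23273082] [-0.23586637 -0.53446956  2.23605936  0.36528492  0.71826192  1.04463049]
spot px/400 [[197.46481355 147.85328562]] tcp [[197.34535311 192.88750286]]
0.02 [0.17, -0.01, 7.85, -0.0, 0.01, 0.02]
0.0 [0.17, -0.01, 9.85, -0.0, 0.01, 0.02]
-0.006 [0.17, -0.01, 10.45, -0.0, 0.01, 0.02]
```

View pics/t6.png

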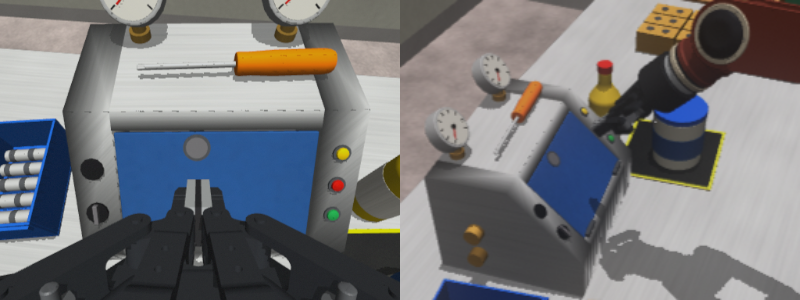

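Emit:
apply_moves --pt "0.2 0 4.5 0 0 0" --pt "0.2 0 8 0 0 0" --pt "0.2 0 9.2 0 0 0" --pt "0.2 0 9.6 0 0 0" --pt "0.2 0 9.9 0 0 0" --pt "0.2 0 10.1 0 0 0" --pt "0.2 0 10.2 0 0 0" --pt "0.2 0 10.2 0 0 0"

```text
t: 9.6
tool_pos: [0.6514, 0.0126, 0.1633]
tool_rot: [-2.863, -0.15, -1.187]
contact_force: [-3.9, -0.4, 0.9]
opening: 0.0001
```

Emit:
apply_moves --pt "0 0 0.1 0 0 0" --pt "0 0 0.2 0 0 0" --pt "0 0 0.25 0 0 0"

```text
t: 9.9
tool_pos: [0.6525, 0.0128, 0.1621]
tool_rot: [-2.863, -0.152, -1.186]
contact_force: [-9.3, -1.5, 4.7]
opening: -0.0002
```

Emit:
apply_moves --pt "0 0 0.1 0 0 0" --pt "0 0 0.1 0 0 0" --pt "0 0 -3 0 0 0" --pt "0 0 -7 0 0 0" --pt "0 0 -9 0 0 0" --pt "0 0 -10 0 0 0" --pt "0 0 -10 0 0 0"

```text
t: 10.6
tool_pos: [0.5826, 0.005, 0.2366]
tool_rot: [-2.861, -0.152, -1.196]
contact_force: [0.7, 0.1, 0.3]
opening: -0.0003
```

Run:
```python
from h import *
from station import ctrl
o=ctrl.get_obs();print(o["tool_pos"],o["q"])
w=ctrl.get_image("wrist");a=ctrl.get_image("side")["color"]
cv2.imwrite("pics/t7.png",np.hstack([cv2.resize(w["color"],(400,300)),cv2.resize(a[70:280,130:410],(400,300))]))
zd=WD([0.0,0,-1]);yd=WD([0,-1,0])
for p in([-.036,-.03,.27],[-.036,-.03,.177]): 
    print(W(p),row(o,goal(W(p),zd,yd)))
```

```text
[0.58259174 0.00498068 0.2365949 ] [-0.23311952 -0.52765803  2.22755453  0.36528689  0.71201109  1.04465433]
[ 0.6537493  -0.03748656  0.27      ] [7.03, 4.98, 2.39, 0.03, -9.07, 0.04]
[ 0.6537493  -0.03748656  0.177     ] [0.41, 4.95, 8.92, 0.03, -9.07, 0.04]
```

View pics/t7.png

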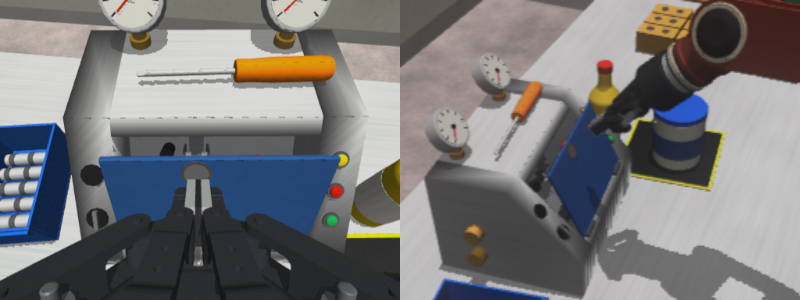

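Emit:
apply_moves --pt "3 0 -3 0 0 0" --pt "5.5 1 -5.5 0 0 0" --pt "7 3 -3 0 -2 0" --pt "9.2 5 0.3 0 -9 0" --pt "9.2 5 0.3 0 -9 0" --pt "9.2 5 0.3 0 -9 0" --pt "9.2 5 0.3 0 -9 0" --pt "9.2 5 0.3 0 -9 0" --pt "9.2 5 0.3 0 -9 0" --pt "7 5 2.4 0 -9 0" --pt "7 5 2.4 0 -9 0"

```text
t: 11.8
tool_pos: [0.6513, -0.037, 0.2609]
tool_rot: [-3.137, -0.165, 0.009]
contact_force: [0.1, 0.1, 0.4]
opening: -0.0002
```

Run:
```python
from h import *
from station import ctrl
o=ctrl.get_obs();print(o["tool_pos"],o["q"])
w=ctrl.get_image("wrist");a=ctrl.get_image("side")["color"];b=ctrl.get_image("top")["color"]
cv2.imwrite("pics/t8.png",np.hstack([cv2.resize(w["color"],(400,300)),cv2.resize(a[70:280,130:410],(400,300))]))
zd=WD([0.0,0,-1]);yd=WD([0,-1,0])
for p in([-.038,-.03,.21],[-.038,-.03,.180]): 
    print(W(p),row(o,goal(W(p),zd,yd)))
CAM["w"]=(w["mtx"],w["rvec"],w["tvec"])
e=[[-.061,y,.201] for y in(-.103,.103)]; print(proj("w",cons(CP)(e))*.78125)
```

```text
[ 0.65134563 -0.03699899  0.26092557] [-1.70238945e-01  1.04475374e-01  1.50903121e+00 -1.12627254e-03
  1.53354842e+00  1.29551054e+00]
[ 0.65175986 -0.03769184  0.21      ] [0.06, 0.08, 5.09, -0.0, 0.06, 0.03]
[ 0.65175986 -0.03769184  0.18      ] [0.08, 0.08, 8.09, -0.0, 0.06, 0.03]
[[279.91363699 185.33439383]
 [ 48.99254266 184.70960638]]
```

View pics/t8.png

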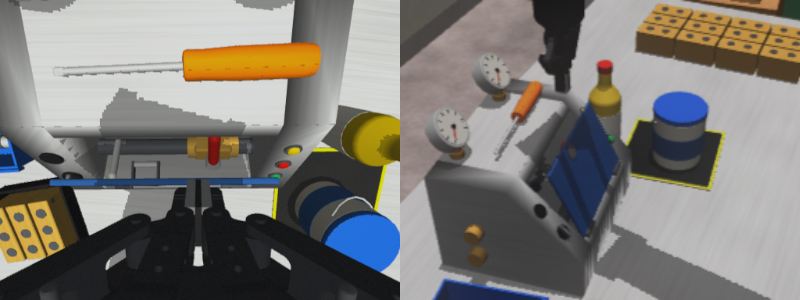

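Emit:
apply_moves --pt "0.3 0.1 3 0 0 0" --pt "0.3 0.1 5 0 0 0" --pt "0.3 0.1 6 0 0 0" --pt "0.3 0.1 7 0 0 0" --pt "0.3 0.1 8 0 0 0" --pt "0.3 0.1 8 0 0 0"

```text
t: 12.55
tool_pos: [0.6561, -0.0382, 0.1858]
tool_rot: [3.136, 0.165, 0.001]
contact_force: [-0.2, -0.7, 0.3]
opening: -0.0001
```

Run:
```python
from h import *
from station import ctrl
o=ctrl.get_obs();print(o["tool_pos"],o["contact_force"])
w=ctrl.get_image("wrist");a=ctrl.get_image("side")["color"]
cv2.imwrite("pics/t9.png",np.hstack([cv2.resize(w["color"],(400,300)),cv2.resize(a[70:280,130:410],(400,300))]))
zd=WD([0.0,0,-1]);yd=WD([0,-1,0])
for p in([-.07,-.03,.185],[-.10,-.03,.192],[-.135,-.03,.195],[-.16,-.03,.20],[-.16,-.03,.30]): 
    print(W(p),row(o,goal(W(p),zd,yd)))
```

```text
[ 0.65610975 -0.03817118  0.18580275] [-0.23508998 -0.6933026   0.2908231 ]
[ 0.61992886 -0.04097629  0.185     ] [-3.63, -0.1, 0.08, 0.02, -0.01, 0.02]
[ 0.5900873  -0.04405545  0.192     ] [-6.63, -0.11, -0.63, 0.02, -0.01, 0.02]
[ 0.55527215 -0.04764782  0.195     ] [-10.13, -0.11, -0.93, 0.02, -0.01, 0.02]
[ 0.53040418 -0.05021379  0.2       ] [-12.63, -0.12, -1.43, 0.02, -0.01, 0.02]
[ 0.53040418 -0.05021379  0.3       ] [-12.62, -0.1, -11.43, 0.02, -0.01, 0.02]
```

View pics/t9.png

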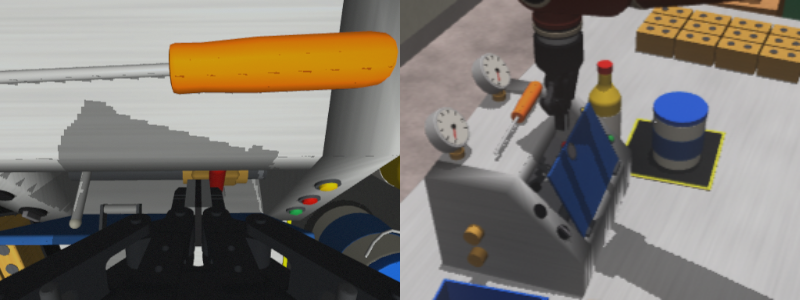

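Emit:
apply_moves --pt "-1 0 0 0 0 0" --pt "-2 0 0 0 0 0" --pt "-3 -0.1 0 0 0 0" --pt "-4 -0.1 0 0 0 0" --pt "-5 -0.1 -0.2 0 0 0" --pt "-6 -0.1 -0.4 0 0 0" --pt "-7 -0.1 -0.5 0 0 0" --pt "-8 -0.1 -0.7 0 0 0" --pt "-9 -0.1 -0.8 0 0 0" --pt "-10 -0.1 -0.8 0 0 0" --pt "-11 -0.1 -0.8 0 0 0" --pt "-12 -0.1 -0.8 0 0 0" --pt "-12.5 -0.1 -0.8 0 0 0" --pt "-12.5 -0.1 -0.8 0 0 0" --pt "-12.5 -0.1 -3 0 0 0" --pt "-12.5 -0.1 -7 0 0 0" --pt "-12.5 -0.1 -11 0 0 0" --pt "-12.5 -0.1 -11 0 0 0" --pt "-12.5 -0.1 -11 0 0 0" --pt "-12.5 -0.1 -11 0 0 0"

```text
t: 14.65
tool_pos: [0.5316, -0.05, 0.2954]
tool_rot: [3.136, 0.165, 0.001]
contact_force: [-0.6, -1.4, -0.3]
opening: -0.0002
```

Run:
```python
from h import *
from station import ctrl
o=ctrl.get_obs();print(o["tool_pos"],o["contact_force"],o["q"])
w=ctrl.get_image("wrist");a=ctrl.get_image("side")["color"]
cv2.imwrite("pics/t10.png",np.hstack([cv2.resize(w["color"],(400,300)),cv2.resize(a[70:280,130:410],(400,300))]))
```

```text
[ 0.53164819 -0.05003773  0.29542334] [-0.57204443 -1.40010969 -0.34015036] [-2.32695280e-01 -1.97046386e-01  1.74415243e+00 -1.03974819e-03
  1.59326915e+00  1.23312092e+00]
```

View pics/t10.png

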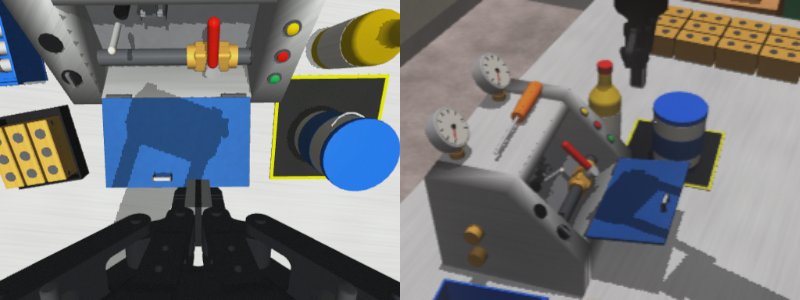

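```bash
cat >> h.py <<'E'
ZD=WD([.7071,0,-.7071]);YD=WD([0,-1,0])
def fin(phi,extra,n,r=.055):
    d=.007+.011*np.sin(phi)+.015*np.cos(phi)+extra
    return W(L(.03+r*np.cos(phi)+d*np.sin(phi), -.05+r*np.sin(phi)-d*np.cos(phi), n))
E
python3 - <<'E'
from h import *
from station import ctrl
o=ctrl.get_obs()
w=ctrl.get_image("wrist");CAM["w"]=(w["mtx"],w["rvec"],w["tvec"])
for f in(0,.1,.2,.3):
  print(f,(proj("w",[W(L(.03,-.05,-.018)),W(L(.03+.075*np.cos(f),-.05+.075*np.sin(f),-.018))])*.78125).round(1).tolist())
for n in(.06,): print(fin(0,.008,n),row(o,goal(fin(0,.008,n),ZD,YD)))
c=w["color"];cv2.imwrite("pics/t11.png",cv2.resize(c[0:120,200:340],None,fx=5,fy=5,interpolation=cv2.INTER_CUBIC))
E
```

```text
0 [[212.6, 71.3], [216.5, 17.9]]
0.1 [[212.6, 71.3], [209.5, 18.2]]
0.2 [[212.6, 71.3], [202.5, 19.2]]
0.3 [[212.6, 71.3], [195.7, 20.8]]
[ 0.59788285 -0.09351655  0.18753095] [6.16, 5.02, 10.73, 0.0, 9.0, 0.03]
```

View pics/t11.png

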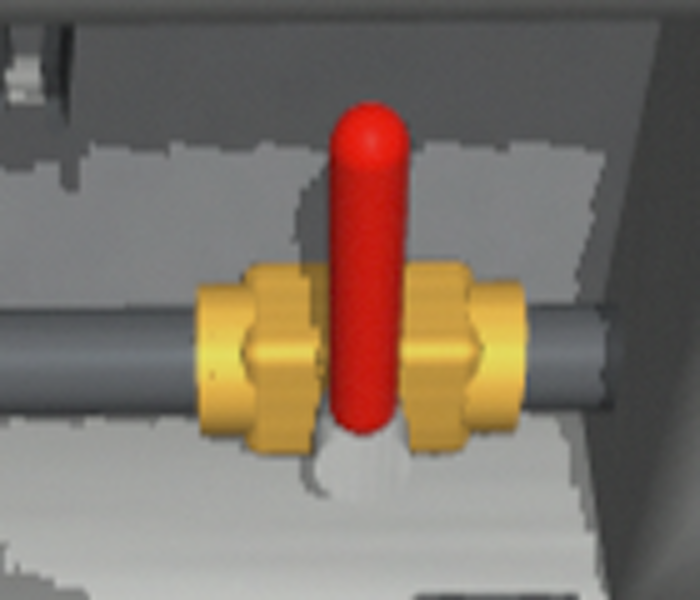

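Emit:
apply_moves --pt "1 2 2 0 3 0" --pt "2 3 3 0 6 0" --pt "3 4 4 0 9 0" --pt "4 5 5 0 9 0" --pt "6.2 5 10.7 0 9 0" --pt "6.2 5 10.7 0 9 0" --pt "6.2 5 10.7 0 9 0" --pt "6.2 5 10.7 0 9 0"

```text
t: 15.6
tool_pos: [0.5988, -0.0937, 0.1888]
tool_rot: [-2.863, -0.151, -1.186]
contact_force: [0.9, 0.2, 0.8]
opening: 0.0002
```

Run:
```python
from h import *
from station import ctrl
o=ctrl.get_obs();print(o["tool_pos"],o["q"])
w=ctrl.get_image("wrist");a=ctrl.get_image("side")["color"]
cv2.imwrite("pics/t12.png",np.hstack([cv2.resize(w["color"],(400,300)),cv2.resize(a[70:280,130:410],(400,300))]))
for f,e,n in[(0,.008,.01),(0,.008,-.022),(0,0,-.022),(.2,0,-.022),(.4,0,-.022),(.6,0,-.022),(.8,0,-.022),(1.0,0,-.022),(1.2,0,-.022),(1.4,0,-.022),(1.57,0,-.022),(1.57,-.002,-.022)]: print(f,row(o,goal(fin(f,e,n),ZD,YD)))
```

```text
[ 0.59876444 -0.0936631   0.18880824] [-0.45472536 -0.36789473  2.19899312  0.6160817   0.70483438  0.65873727]
0 [-0.15, -0.02, 5.03, -0.0, -0.0, 0.03]
0 [-0.15, -0.02, 8.23, -0.0, -0.0, 0.03]
0 [-0.15, -0.82, 8.23, -0.0, -0.0, 0.03]
0.2 [0.22, -1.77, 8.23, -0.0, -0.0, 0.03]
0.4 [0.4, -2.85, 8.23, -0.0, -0.0, 0.03]
0.6 [0.34, -4.01, 8.23, -0.0, -0.0, 0.03]
0.8 [0.01, -5.2, 8.23, -0.0, -0.0, 0.03]
1.0 [-0.62, -6.33, 8.23, -0.0, -0.0, 0.03]
1.2 [-1.53, -7.33, 8.23, -0.0, -0.0, 0.03]
1.4 [-2.69, -8.1, 8.23, -0.0, -0.0, 0.03]
1.57 [-3.83, -8.53, 8.23, -0.0, -0.0, 0.03]
1.57 [-4.03, -8.53, 8.23, -0.0, -0.0, 0.03]
```

View pics/t12.png

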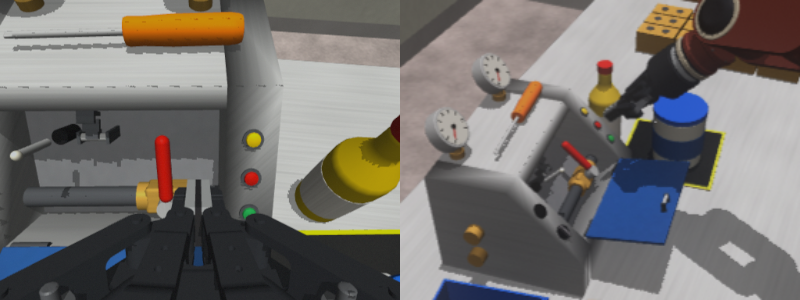

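Emit:
apply_moves --pt "-0.1 0 3 0 0 0" --pt "-0.1 0 5 0 0 0" --pt "-0.1 0 6 0 0 0" --pt "-0.1 0 7 0 0 0" --pt "-0.1 0 7.7 0 0 0" --pt "-0.1 0 8.2 0 0 0" --pt "-0.1 0 8.2 0 0 0"

```text
t: 16.4
tool_pos: [0.6576, -0.0882, 0.1334]
tool_rot: [-2.862, -0.153, -1.193]
contact_force: [-0.4, 0.3, -0.8]
opening: -0.0001
```

Run:
```python
from h import *
from station import ctrl
o=ctrl.get_obs();print(o["tool_pos"],o["contact_force"])
w=ctrl.get_image("wrist");a=ctrl.get_image("side")["color"]
cv2.imwrite("pics/t13.png",np.hstack([cv2.resize(w["color"],(400,300)),cv2.resize(a[70:280,130:410],(400,300))]))
for f,e,n in[(0,0,-.022),(.2,0,-.022),(.4,0,-.022),(.6,0,-.022),(.8,0,-.022),(1.0,0,-.022),(1.2,0,-.022),(1.4,0,-.022),(1.57,0,-.022),(1.57,-.002,-.022)]: print(f,row(o,goal(fin(f,e,n),ZD,YD)))
```

```text
[ 0.65764905 -0.08822724  0.13341995] [-0.44370223  0.28852971 -0.77383736]
0 [-0.41, -0.89, 0.13, 0.01, -0.05, 0.05]
0.2 [-0.04, -1.84, 0.13, 0.01, -0.05, 0.05]
0.4 [0.14, -2.92, 0.13, 0.01, -0.05, 0.05]
0.6 [0.09, -4.08, 0.13, 0.01, -0.05, 0.05]
0.8 [-0.24, -5.27, 0.13, 0.01, -0.05, 0.05]
1.0 [-0.87, -6.4, 0.12, 0.01, -0.05, 0.05]
1.2 [-1.78, -7.4, 0.12, 0.01, -0.05, 0.05]
1.4 [-2.94, -8.17, 0.11, 0.01, -0.05, 0.05]
1.57 [-4.07, -8.6, 0.11, 0.01, -0.05, 0.05]
1.57 [-4.27, -8.61, 0.11, 0.01, -0.05, 0.05]
```

View pics/t13.png

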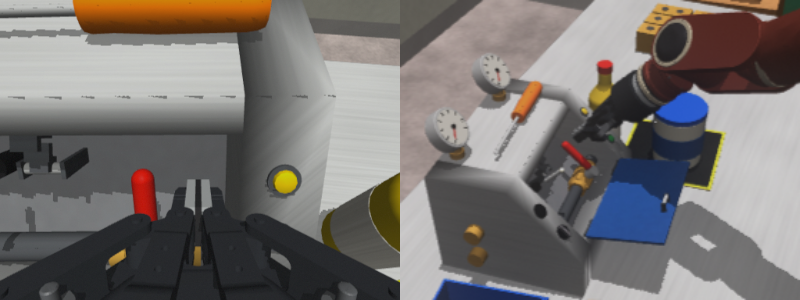

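Emit:
apply_moves --pt "-0.4 -0.5 0.1 0 0 0" --pt "-0.4 -0.9 0.1 0 0 0" --pt "-0.2 -1.4 0.1 0 0 0" --pt "0 -1.9 0.1 0 0 0" --pt "0.1 -2.4 0.1 0 0 0" --pt "0.1 -3 0.1 0 0 0" --pt "0.1 -3.6 0.1 0 0 0" --pt "0.1 -4.1 0.1 0 0 0" --pt "-0.1 -4.7 0.1 0 0 0" --pt "-0.2 -5.3 0.1 0 0 0" --pt "-0.5 -5.9 0.1 0 0 0" --pt "-0.9 -6.4 0.1 0 0 0" --pt "-1.3 -6.9 0.1 0 0 0" --pt "-1.8 -7.4 0.1 0 0 0" --pt "-2.4 -7.8 0.1 0 0 0" --pt "-2.9 -8.2 0.1 0 0 0" --pt "-3.5 -8.4 0.1 0 0 0" --pt "-3.8 -8.5 0.1 0 0 0" --pt "-3.8 -8.5 0.1 0 0 0"

```text
t: 18.4
tool_pos: [0.6219, -0.0063, 0.1048]
tool_rot: [-2.863, -0.153, -1.191]
contact_force: [-0.0, -0.1, -0.3]
opening: 0.0002
```

Run:
```python
from h import *
from station import ctrl
o=ctrl.get_obs();print(o["tool_pos"],o["contact_force"])
w=ctrl.get_image("wrist");a=ctrl.get_image("side")["color"]
cv2.imwrite("pics/t14.png",np.hstack([cv2.resize(w["color"],(400,300)),cv2.resize(a[70:280,130:410],(400,300))]))
print(row(o,goal(fin(1.57,-.001,-.022),ZD,YD)))
```

```text
[ 0.62188135 -0.00631385  0.10479375] [-0.03708085 -0.07025405 -0.25769499]
[-0.26, -0.07, 0.03, 0.0, -0.03, 0.05]
```

View pics/t14.png

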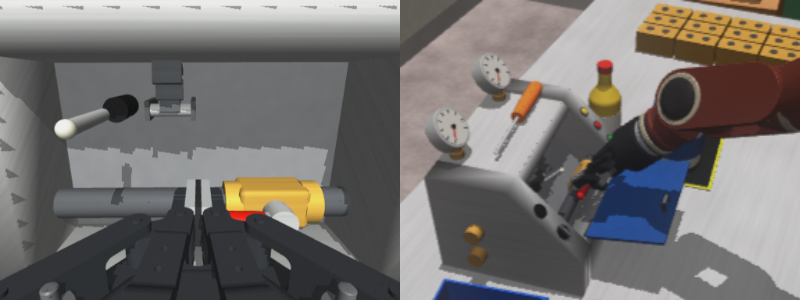

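Emit:
apply_moves --pt "-0.2 0 0 0 0 0" --pt "-0.4 0 0 0 0 0" --pt "-0.4 0 0 0 0 0"

```text
t: 18.8
tool_pos: [0.6206, -0.0069, 0.104]
tool_rot: [-2.861, -0.152, -1.196]
contact_force: [4.7, 2.7, 2.0]
opening: 0.0004
```

Emit:
apply_moves --pt "-0.4 0 0 0 0 0" --pt "-0.5 0 0 0 0 0" --pt "-0.5 0 0 0 0 0"

```text
t: 19.1
tool_pos: [0.6199, -0.0078, 0.1043]
tool_rot: [-2.858, -0.151, -1.207]
contact_force: [7.5, 4.7, 4.4]
opening: -0.0
```

Emit:
apply_moves --pt "1.2 0.1 0 0 0 0" --pt "1.2 0.1 0 0 0 0" --pt "1.2 0.1 -3 0 0 0" --pt "1.2 0.1 -6 0 0 0" --pt "1.2 0.1 -10 0 0 0" --pt "1.2 0.1 -14 0 0 0" --pt "1.2 0.1 -18 0 0 0" --pt "1.2 0.1 -18 0 0 0" --pt "1.2 0.1 -18 0 0 0"

```text
t: 20.0
tool_pos: [0.4997, -0.0208, 0.2391]
tool_rot: [-2.858, -0.151, -1.21]
contact_force: [0.1, -0.0, -0.4]
opening: 0.0002
```

Run:
```python
from h import *
from station import ctrl
o=ctrl.get_obs();print(o["tool_pos"],o["contact_force"])
w=ctrl.get_image("wrist");a=ctrl.get_image("side")["color"];b=ctrl.get_image("top")["color"]
cv2.imwrite("pics/t15.png",np.hstack([cv2.resize(w["color"],(400,300)),cv2.resize(a[70:280,130:410],(400,300))]))
cv2.imwrite("pics/t15b.png",np.hstack([cv2.resize(a,(400,300)),cv2.resize(b,(400,300))]))
CAM["w"]=(w["mtx"],w["rvec"],w["tvec"])
for f in(1.37,1.47,1.57):
  print(f,(proj("w",[W(L(.03,-.05,-.018)),W(L(.03+.075*np.cos(f),-.05+.075*np.sin(f),-.018))])).round(1).tolist())
cv2.imwrite("pics/t15c.png",cv2.resize(w["color"][120:240,180:340],None,fx=5,fy=5,interpolation=cv2.INTER_CUBIC))
```

```text
[ 0.49968763 -0.0208245   0.23914793] [ 0.08877583 -0.01637484 -0.41344541]
1.37 [[301.4, 198.1], [232.0, 184.1]]
1.47 [[301.4, 198.1], [231.0, 190.9]]
1.57 [[301.4, 198.1], [230.8, 197.7]]
```

View pics/t15.png

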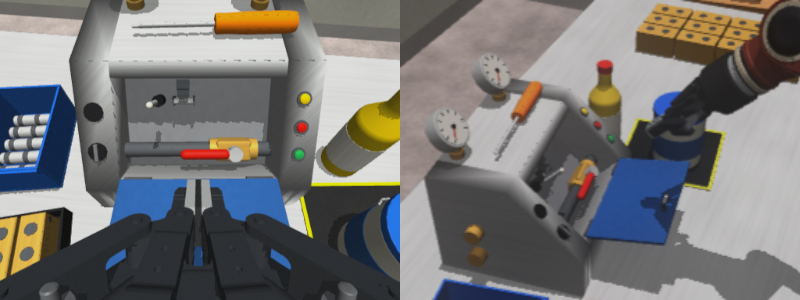

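View pics/t15b.png

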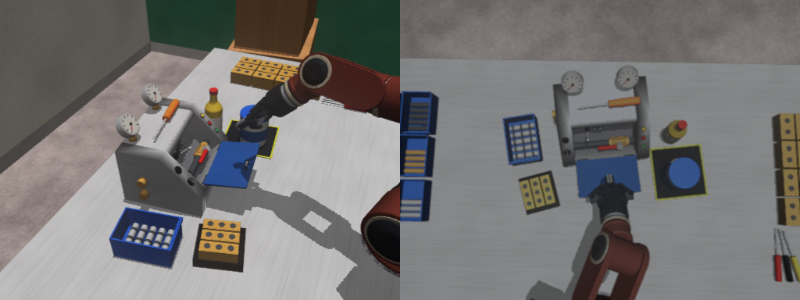

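View pics/t15c.png

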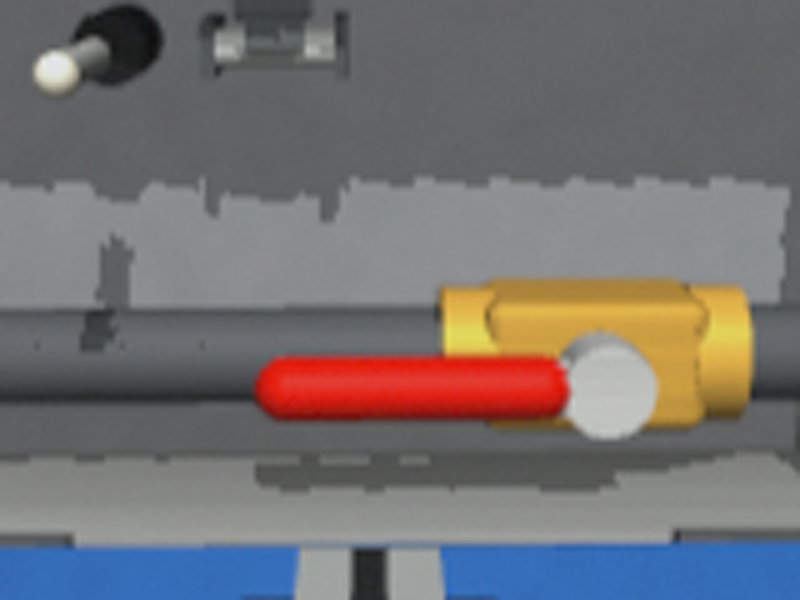

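Run:
```python
from station import ctrl
print(ctrl.finish_job())
```

```text
the job is handed in; nothing more can be done
None
```

The bypass valve is open and I handed the job in at about 20 s of the 58 s allowed; no verdict comes back.

- **Pail:** I slid it along the bench with the part-open fingers. It stands upright on the mat at about (0.521, -0.273), against a mat centre of (0.535, -0.284).
- **Flap:** I pressed it at the press spot, with the force reaching about 10 N, and it sprang ajar. I then hooked its edge past upright and it sank open. I saw it lying near level, clear of the pail, but did not measure its angle.
- **Lever:** I pushed it round until the force rose to about 10 N with the tool barely moving. In the last wrist picture its tip is at row 197.6, where 197.7 is predicted for 1.57 rad.
- **Last checks:** The arm was clear of everything with no contact force. The tray, bottle, bin and screwdriver look unmoved; I checked these by eye only. No check failed or disagreed.

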